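# Reset the tripped breaker under the push-push cover

### The arm

A 7-joint arm with a two-finger parallel gripper is mounted at the origin on a cart in front of the work surface, level with it; the furniture and walls round the work are solid. World frame = base frame: x ahead of the robot, y to its left, z up, the work surface at z = 0. Lengths are in m, angles in rad, forces in N, time in s.
With the tool pointing down it reaches from about 0.35 to 0.9 m from the base axis. Payload 8.1 kg.
Tool frame: the origin (TCP) lies at the very end of the fingers, on their centre line; the grasp point (between the pads) lies 19 mm behind it (arm.tcp_to_grasp is the z of the grasp point in the tool frame, in m); z points along the fingers, y is the line along which they close (so a half turn about z gives the same grasp; the last joint's range is limited). The gripper opens to 92 mm and grips with 3 to 60 N. Pads are 19 mm wide; open, the fingers measure 130 mm over their backs; the gripper's body (75 mm by 190 mm) begins 47 mm behind the grasp point.
Start: joints at [-1.396, 0.434, 0.025, 1.573, -0.012, 1.134, -0.075], TCP at [0.171, 0.601, 0.227] pointing down, gripper open.
Joint ranges: [-2.62, 2.62], [-0.44, 2.09], [-1.27, 1.32], [0.08, 2.57], [-1.32, 4.46], [0.12, 2], [-2.74, 2.74]. Speed limits (rad/s): [2.22, 2.22, 3.01, 3.01, 3.14, 3.14, 3.14].

### API

Orientations are given as a rotation vector (axis times angle).
In Python, from cell import readout, vision, sign_off, arm gives the robot as it stands. The module is installed in compiled form; this text tells all that it offers.
- The arm moves only by the shell command python3 -m creep 'ROWS' [FORCE]. ROWS is JSON, a list of rows, each a list of 5 numbers: the shift along the tool's x, y, z in units of 4 cm (1.0 is 4 cm), then the turn about the tool's z in units of 4 degrees (1.0 is 4 degrees), then the opening, from 0 (shut) to 1 (fully open). A call has 1 to 12 rows; each row shifts and turns the commanded pose from where the row before left it, along the tool's axes as they then stand; what a row does not reach is not made up. A row lasts 1/8 s, in which the tool goes at most 62.5 mm and 10.7 degrees, less where a joint would pass 70% of its speed; a pose out of reach is approached as far as the arm can. A call with a number of a shift or a turn outside -1 to 1 is refused whole. A call with a gripper value outside its range is refused whole. The fingers move at their own pace and stop on an object; FORCE is the grip in N (left out, the last holds). Time passes only in rows, so rows that do not move let the fingers close. It gives the time, the measured TCP pose, the force, the opening and the grip force at its end, in the units of the state.
- readout.observe(): the state, without advancing time (a new reading comes with each control period).
- vision.get_image(name): name is "scene" or "top" or "wrist"; returns a dict with "pixels" (400x640x3 uint8, blue, green, red), "z_map" (400x640 float32, m along the optical axis (not along the pixel's ray), 0 where there is no reading), "camera_matrix" (3x3 intrinsics, pixels), "position" and "rotation" of the camera in the world. Camera axes: x right, y up, looking along -z (the intrinsics and any distortion apply to the point x, -y, -z); pixel columns grow to the right and rows downward; lengths in m; the calibration is good to about 2 mm. A picture is of the moment at which its call begins.
- sign_off(): hands the job in; it is judged then, once.
The state is a dict: "clock": time; "joints": joint angles; "dq": joint speeds; "joint_efforts": joint torques, N m; "position": TCP position; "ee_rot": TCP orientation; "force": force on the tool from outside, world axes, zero at the start; "ft_torque": the same for the moment, N m; "width": opening from 0.0 (shut) to 1.0 (fully open); "gripper_force": force on a finger pad.
Only numpy, scipy, OpenCV 4.12 (cv2) and the standard library are available. Lean on these libraries where they do the work, as an engineer would, in place of code of your own. Each camera call takes 0.05 s, during which the arm holds its last target. There are 200 camera calls.

### The job

One of the three breakers in the bench power box has tripped: its toggle leans to the front while the others lean back to the hinge. With a fingertip, press the front edge of the smoked cover in once until its push-push latch lets go, come away so that the cover springs fully open, and leave it alone for a good second to see that it stays up. Then push the tripped toggle back over to the on side with a fingertip and come clear, leaving the cover open, the other two breakers on and the things lying about where they are; nothing is to be gripped or picked up.

Things in the scene. Friction and masses are not known exactly. Their poses are not given: they have to be found in the camera images.
- power_box: bench power box, fixed: grey case 165 (x) x 160 (y) mm, flat deck 70 mm high, three round sockets in its front. Origin: centre of its underside; x from front to hinge side, y along the hinge, z up. Three breakers 36 mm apart along y in a row at x = -8 mm, order varies; their faces are flat at height 78 mm, and with the cover open only the toggles stand above that in front of the hinge.
- cover (a joint): smoked hood over the breakers, 100 mm from hinge to front edge, 130 mm wide, 30 mm deep. 0 = shut and latched, -0.05 = pressed to its stop (4.7 mm at the front edge, about 2 N), 2.0 = fully open, leaning back past upright. Pressed in by 3 mm (-0.03) and released it unlatches and a damped spring opens it fully in about 2 s; pressed shut to the stop again, it latches again.
- cover_press (a point): where to press: on the flat top of the cover, mid-width, at the thumb ribs 10 mm behind its front edge, over the push-push latch. Moves with the cover. With the cover shut it lies at box x = -45 mm, y = 0, height 105.5 mm; the cover's hinge runs along y at box x = 45 mm, height 75.5 mm.
- latch_pin (a joint): the latch's sprung follower pin inside the box, a slide along y in m; it is not touched. 0 = cover latched; about +0.005 = pressed in and let go, or cover open; it runs below -0.003 only when an opened cover is pushed shut again.
- toggle_a (a joint): The tripped breaker's toggle. 0 = tripped (leans 0.5 rad from upright towards the cover's front edge), 1.0 = on (leans 0.5 rad towards the hinge). A sprung over-centre toggle: it snaps to the side of 0.5 it is on; moving it takes about 2 N at the tip. It starts at 0.
- toggle_a_tip (a point): middle of the top edge of the tripped toggle, a black bar 22 mm wide (y), 7 mm thick, 28 mm long from its pivot, which lies at box x = -8 mm, height 72 mm. Tip at box x = -21.4 mm tripped, +5.4 mm on; height 96.6 mm at both ends, 100 mm midway. The tripped one stands alone at the front, the others at the back.
- toggle_b (a joint): A sound breaker's toggle. 0 = tripped (leans 0.5 rad from upright towards the cover's front edge), 1.0 = on (leans 0.5 rad towards the hinge). A sprung over-centre toggle: it snaps to the side of 0.5 it is on; moving it takes about 2 N at the tip. It starts on (1.0).
- toggle_b_tip (a point): middle of the top edge of this sound breaker's toggle, a bar of the same shape as the tripped one.
- toggle_c (a joint): A sound breaker's toggle. 0 = tripped (leans 0.5 rad from upright towards the cover's front edge), 1.0 = on (leans 0.5 rad towards the hinge). A sprung over-centre toggle: it snaps to the side of 0.5 it is on; moving it takes about 2 N at the tip. It starts on (1.0).
- toggle_c_tip (a point): middle of the top edge of this sound breaker's toggle, a bar of the same shape as the tripped one.
- battery_18650: bystander: blue lithium cell standing upright, 18 mm across, 66 mm high, origin at the centre of its foot, on the table behind the box.
- screwdriver_b: bystander: blue screwdriver lying on the table behind the box, 160 mm long, 22 mm thick, origin under its middle.
- flux_tin: bystander: round tin 44 mm across, 20 mm high, on the table at the box's right front corner, origin at the centre of its underside.

How it is judged:
On the way, in this order (a step that is already met when the one before it is completed fails the run):
1. the cover is pressed in past its latch (value of joint cover below -0.02 rad and value of joint latch_pin above 0.002 m), for 0.02 s.
2. the cover has sprung fully open and stays so untouched for most of a second, the tripped breaker not yet reset (value of joint cover above 1.8 rad and contact force between cover and the fingers below 0.1 N and contact force between cover and the arm below 0.1 N and value of joint toggle_a below 0.3 rad), for 0.8 s.
3. the tripped toggle is on (value of joint toggle_a above 0.85 rad), for 0.2 s.
At the end, for the whole second after the job is handed in: The cover stands open (joint above 1.8 rad) and all three toggles are on (joints above 0.85 rad) (value of joint cover above 1.8 rad and value of joint each of toggle_a, toggle_b, toggle_c above 0.85 rad); the robot touches nothing.
It fails at once if the opened cover is pushed shut again (the latch is to be pressed only once) (value of joint latch_pin below -0.003 m).
It fails at once if a sound breaker is switched off (value of joint any of toggle_b, toggle_c below 0.5 rad).
It fails at once if a bystander is moved more than 25 mm, tipped or lifted (distance of any of battery_18650, screwdriver_b, flux_tin from where it was at the start of the episode above 0.025 m or height (world z) of any of battery_18650, screwdriver_b, flux_tin above 0.015 m or angle between battery_18650's own z axis and vertical above 0.5 rad).
It also fails if it takes over 42 s, if anything falls off the work surface, if the arm or the gripper's body presses on something with over 40 N, if the wrist force passes 120 N, or if a joint passes its speed limit or range.

## Working session

There is one attempt and no reset: what is moved stays moved. The work goes in short steps, Python scripts to look and compute and a shell command to move; the robot and the scene stay as the last step left them, time stands still between calls to the robot, and variables do not carry over. Pictures are saved under pics/ and viewed, at most 10 in all, crops included, and the job is handed in when it is done.

```bash
mkdir -p pics; cat > h.py <<'E'
import numpy as np, cv2
from cell import readout, vision, sign_off, arm
def snap(n,f=None):
    d=vision.get_image(n); np.savez('/tmp/%s.npz'%n,**{k:np.asarray(v) for k,v in d.items()})
    if f: cv2.imwrite('pics/'+f,d['pixels'])
    return d
def load(n): return np.load('/tmp/%s.npz'%n)
def px(d,u,v,z=None):
    K=d['camera_matrix']; R=np.asarray(d['rotation']); R=R if R.shape==(3,3) else cv2.Rodrigues(R)[0]
    r=R@np.array([(u-K[0,2])/K[0,0],-(v-K[1,2])/K[1,1],-1.]); p=np.asarray(d['position'])
    s=float(d['z_map'][int(v),int(u)]) if z is None else (z-p[2])/r[2]
    return p+s*r
E
python3 - <<'E'
from h import *
for n in ('scene','top'):
    d=snap(n,n+'0.png'); print(n,np.round(d['position'],3),np.shape(d['rotation']),{k for k in d})
s=readout.observe(); print(s)
E
```

```text
scene [0.053 1.025 0.462] (3,) {'position', 'pixels', 'z_map', 'rotation', 'camera_matrix'}
top [0.376 0.381 1.054] (3,) {'position', 'pixels', 'z_map', 'rotation', 'camera_matrix'}
{'clock': 0.1, 'joints': array([-1.39561328,  0.43514976,  0.02499455,  1.57400257, -0.01161294,
        1.13398527, -0.07513553]), 'dq': array([-0.00064754, -0.00094938,  0.00055759, -0.00272111, -0.00067938,
        0.00077813,  0.00104123]), 'joint_efforts': array([ 2.53921244e-03, -6.69119239e+01,  9.87550579e-01, -3.15139353e+01,
       -6.05732971e-02,  3.74388951e-02,  3.99632268e-05]), 'position': array([0.17132434, 0.60058944, 0.22602725]), 'ee_rot': array([-4.35130599e-01, -3.11124164e+00,  2.19584858e-03]), 'force': array([-0.2319925 , -0.40196146,  0.06568136]), 'ft_torque': array([-0.0564755 ,  0.03247364, -0.01907109]), 'gripper_force': 0.0, 'width': 1.0025751924148287}
```

View pics/scene0.png

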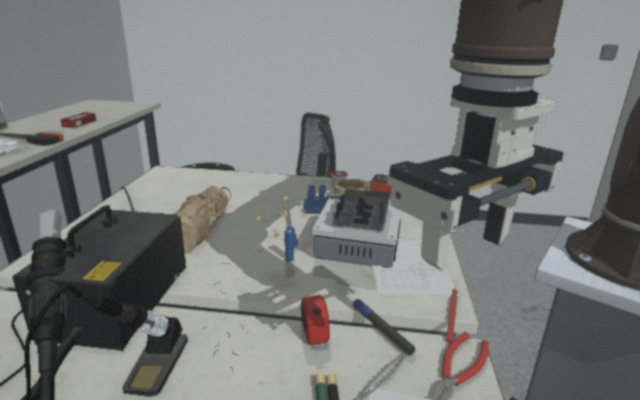

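View pics/top0.png

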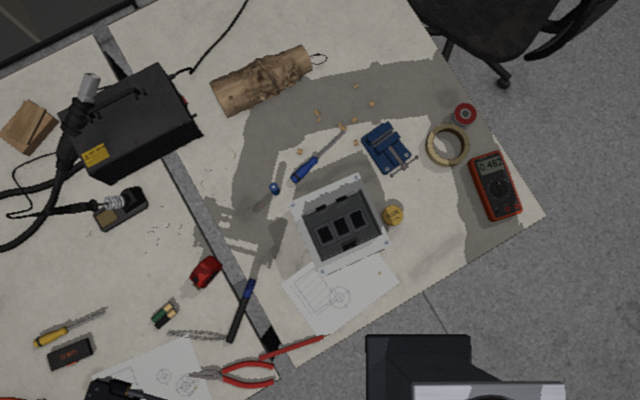

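```bash
python3 - <<'E'
from h import *
d=load('top'); c=d['pixels'][150:300,250:430]; c=cv2.resize(c,None,fx=4.4,fy=4,interpolation=cv2.INTER_CUBIC)
c=cv2.resize(d['pixels'][150:295,255:430],None,fx=4,fy=4,interpolation=cv2.INTER_CUBIC)
cv2.imwrite('pics/topc.png',cv2.convertScaleAbs(c,alpha=1.8,beta=15))
for u,v in [(298,203),(355,179),(386,245),(325,270),(340,222),(393,214),(273,188),(303,170),(343,225),(305,240),(375,200)]: print(u,v,px(d,u,v).round(3))
E
```

```text
298 203 [0.518 0.401 0.07 ]
355 179 [0.568 0.284 0.071]
386 245 [0.433 0.223 0.069]
325 270 [0.383 0.346 0.07 ]
340 222 [0.476 0.318 0.105]
393 214 [0.503 0.197 0.015]
273 188 [0.55  0.453 0.063]
303 170 [0.598 0.392 0.021]
343 225 [0.47  0.312 0.104]
305 240 [0.443 0.387 0.069]
375 200 [ 0.536  0.234 -0.002]
```

View pics/topc.png

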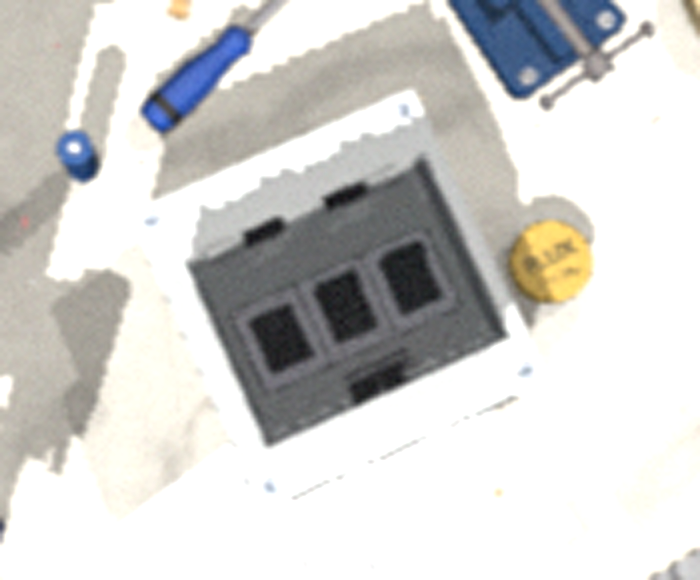

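```bash
cat >> h.py <<'E'
O=np.zeros(2); X=np.array([1.,0]); 
def box():
    b=np.load('/tmp/box.npy'); return b[0],b[1],np.array([-b[1][1],b[1][0]])
E
python3 - <<'E'
from h import *
d=load('top')
f=lambda u,v,z:px(d,255+u/4,150+v/4,z)[:2]
BL,BR,FR,FL=[f(*p,.07) for p in [(152,222),(405,110),(527,370),(269,487)]]
print([np.linalg.norm(a-b).round(4) for a,b in [(BL,BR),(BR,FR),(FR,FL),(FL,BL)]])
O=(BL+BR+FR+FL)/4; x=(BL-FL)+(BR-FR); y=(BL-BR)+(FL-FR); 
t=(np.arctan2(x[1],x[0])+np.arctan2(-y[0],y[1]))/2
X=np.array([np.cos(t),np.sin(t)]);Y=np.array([-X[1],X[0]])
print(O,np.degrees(t),np.degrees([np.arctan2(x[1],x[0]),np.arctan2(-y[0],y[1])]))
# checks: cover rib, hinges, window centres
for n,p in dict(rib=(378,375,.105),h1=(265,232,.09),h2=(345,195,.09),w1=(282,340,.1055),w2=(346,304,.1055),w3=(411,277,.1055),cFL=(268,445,.1055),cFR=(505,335,.1055)).items():
    q=f(*p)-O; print(n,q@X,q@Y)
np.save('/tmp/box.npy',[O,X]); 
P=O-.045*X; s=readout.observe(); R=cv2.Rodrigues(s['ee_rot'])[0]
print('press',P, R.round(3)); print('shift tool',R.T@(np.r_[P,.15]-s['position'])/.04, 'box yaw',np.degrees(t),'tool x yaw',np.degrees(np.arctan2(R[1,0],R[0,0])))
E
```

```text
[np.float64(0.1425), np.float64(0.1466), np.float64(0.143), np.float64(0.1459)]
[0.47580303 0.31643735] 24.16731847457653 [24.13516198 24.19947497]
rib -0.0453923054289622 0.0020687514036076917
h1 0.042605243760656206 0.022323102341812884
h2 0.04334481945247463 -0.021986977477679557
w1 -0.010845090860477026 0.03774507623147666
w2 -0.0075914495985081095 0.0019418788178942744
w3 -0.008537189498817162 -0.03272005469789441
cFL -0.054246508395740085 0.06475263171211909
cFR -0.05311556630046491 -0.06276773023095818
press [0.43474711 0.29801422] [[-0.962  0.274 -0.   ]
 [ 0.274  0.962 -0.001]
 [-0.    -0.001 -1.   ]]
shift tool [-8.40792342 -5.46473847  1.90935123] box yaw 24.16731847457653 tool x yaw 164.0767954972867
```

```bash
python3 -m creep '[[0,0,0,-1,0],[0,0,0,-1,0],[0,0,0,-1,0],[0,0,0,-1,0],[0,0,0,-1,0],[0,0,0,-1,0],[0,0,0,-1,0],[0,0,0,-1,0],[0,0,0,-1,0],[0,0,0,-1,0],[0,0,0,0,0]]' 10
cat >> h.py <<'E'
def go(bx,by,z):
    O,X,Y=box(); s=readout.observe(); R=cv2.Rodrigues(s['ee_rot'])[0]
    t=np.r_[O+bx*X+by*Y,z]; q=s['position'][:2]-O
    print('at box',(q@X).round(4),(q@Y).round(4),s['position'][2].round(4),'yaw-box',(np.degrees(np.arctan2(R[1,0],R[0,0])-np.arctan2(X[1],X[0]))%360).round(2),'F',s['force'].round(2),'t',s['clock'],'w',round(s['width'],3))
    print('units',(R.T@(t-s['position'])/.04).round(3))
E
python3 -c "
from h import *
go(-.045,0,.14)"
```

```text
clock: 1.48
position: [0.1715, 0.6008, 0.2263]
ee_rot: [0.654, -3.072, 0.001]
force: [0.4, -0.4, -0.8]
width: 0.004
gripper_force: 0.0
at box -0.1613 0.384 0.2263 yaw-box 179.88 F [ 0.37 -0.37 -0.81] t 1.475 w 0.004
units [-2.927 -9.593  2.163]
```

```bash
python3 -m creep '[[-0.3,-0.9,0,0,0],[-0.3,-0.9,0,0,0],[-0.3,-0.95,0,0,0],[-0.3,-0.95,0,0,0],[-0.3,-1,0,0,0],[-0.3,-1,0,0,0],[-0.3,-1,0.4,0,0],[-0.3,-1,0.5,0,0],[-0.3,-1,0.5,0,0],[-0.22,-0.9,0.5,0,0],[0,0,0,0,0],[0,0,0,0,0]]' >/dev/null
python3 -c "
from h import *
go(-.045,0,.1085); snap('wrist','w1.png')"
```

```text
at box -0.045 0.0008 0.1509 yaw-box 179.86 F [0.61 0.36 0.27] t 2.975 w 0.002
units [-0.    -0.021  1.059]
```

View pics/w1.png

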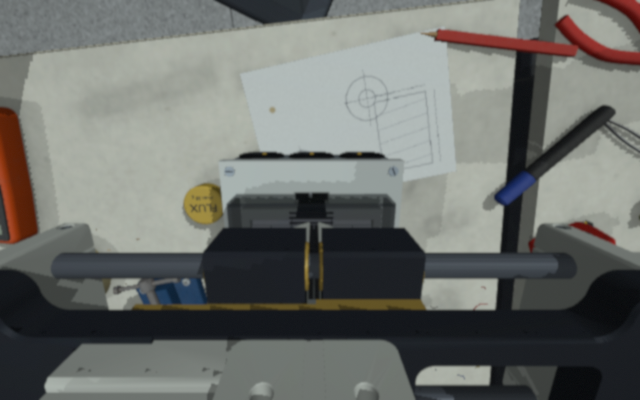

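```bash
python3 -m creep '[[0,0,0.4,0,0],[0,0,0.4,0,0],[0,0,0.25,0,0],[0,0,0,0,0]]' >/dev/null
python3 -c "
from h import *
go(-.045,0,.1015)"
```

```text
at box -0.0457 0.0001 0.1076 yaw-box 179.93 F [-0.72  0.1   0.01] t 3.525 w 0.008
units [-0.019 -0.001  0.152]
```

```bash
python3 -m creep '[[0,0,0.08,0,0],[0,0,0.08,0,0],[0,0,0,0,0]]' >/dev/null
python3 -c "
from h import *
go(-.045,0,.1)"
```

```text
at box -0.0451 0.0001 0.1024 yaw-box 179.91 F [-2.29 -0.25  2.65] t 3.9 w 0.005
units [-0.002 -0.004  0.06 ]
```

```bash
python3 -m creep '[[0,0,0.05,0,0],[0,0,0,0,0]]' >/dev/null
python3 -c "
from h import *
go(-.045,0,.1)"
```

```text
at box -0.0451 0.0002 0.1006 yaw-box 179.91 F [-3.74 -2.4   8.04] t 4.15 w 0.006
units [-0.002 -0.004  0.016]
```

At the stop (8 N). Retreat up a little, then forward and up, away from the cover's swing.

```bash
python3 -m creep '[[0,0,-0.3,0,0],[0.5,0,-0.5,0,0],[1,0,-0.3,0,0],[1,0,-0.2,0,0],[0.5,0,0,0,0],[0,0,0,0,0],[0,0,0,0,0],[0,0,0,0,0],[0,0,0,0,0],[0,0,0,0,0],[0,0,0,0,0],[0,0,0,0,0]]' >/dev/null
python3 -m creep '[[0,0,0,0,0],[0,0,0,0,0],[0,0,0,0,0],[0,0,0,0,0],[0,0,0,0,0],[0,0,0,0,0],[0,0,0,0,0],[0,0,0,0,0],[0,0,0,0,0],[0,0,0,0,0],[0,0,0,0,0],[0,0,0,0,0]]' >/dev/null
python3 - <<'E'
from h import *
go(-.05,0,.14); d=snap('top'); snap('scene','scene2.png')
cv2.imwrite('pics/top2c.png',cv2.convertScaleAbs(cv2.resize(d['pixels'][150:295,255:430],None,fx=4,fy=4,interpolation=cv2.INTER_CUBIC),alpha=1.8,beta=15))
E
```

```text
at box -0.165 0.0003 0.1523 yaw-box 179.91 F [-0.31 -0.92 -0.14] t 7.15 w 0.005
units [-2.875e+00 -2.000e-03  3.080e-01]
```

View pics/top2c.png

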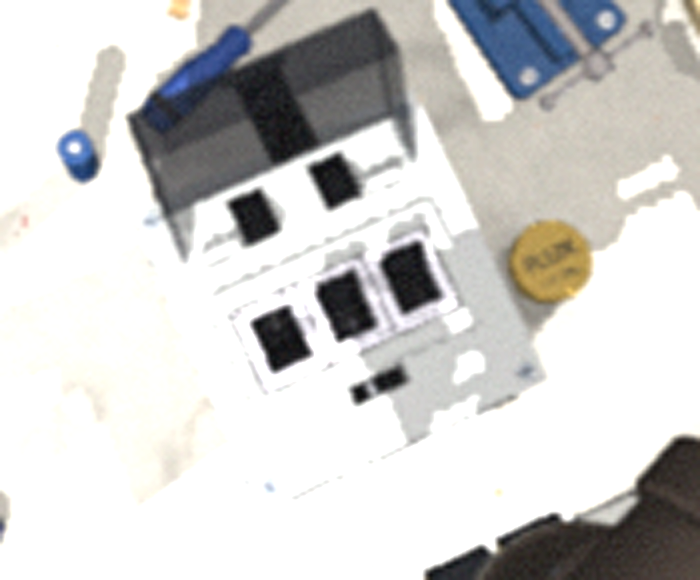

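```bash
python3 - <<'E'
from h import *
d=load('top'); O,X,Y=box(); L=[]
for v in range(195,255):
    for u in range(300,380):
        if d['z_map'][v,u]>0:
            p=px(d,u,v); q=p[:2]-O; L.append((q@X*1e3,q@Y*1e3,p[2]*1e3))
L=np.array(L)
for y in (36,0,-36):
    m=(abs(L[:,1]-y)<13)&(abs(L[:,0]+8)<30); t=L[m]; h=t[t[:,2]>88]
    print(y,len(t),len(h),h.mean(0).round(1) if len(h) else '',h[:,2].max() if len(h) else '')
c=d['pixels'][210:250,310:375]; c=cv2.resize(c,None,fx=10,fy=10,interpolation=cv2.INTER_CUBIC)
cv2.imwrite('pics/tog.png',cv2.convertScaleAbs(c,alpha=5,beta=0))
E
```

```text
36 382 59 [-17.9  36.7  94.8] 101.04812080835946
0 378 65 [ 3.   0.5 94.3] 99.54509748230444
-36 381 60 [  3.2 -35.7  94.3] 99.91705913925986
```

View pics/tog.png

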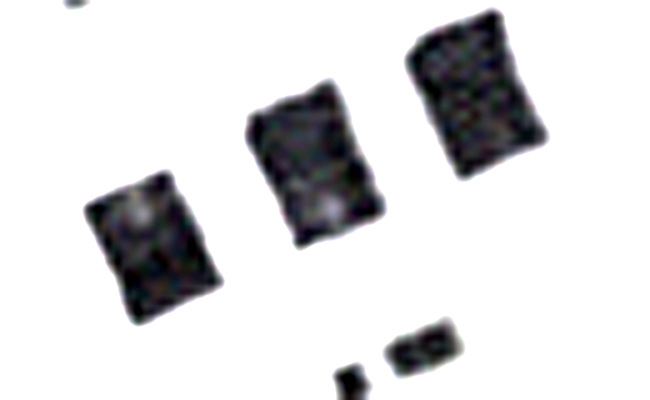

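View pics/scene2.png

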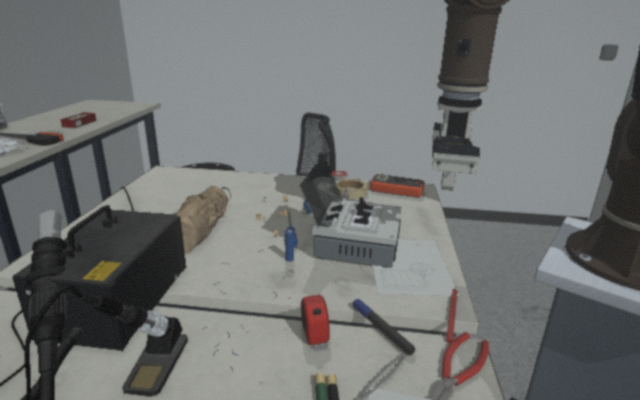

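```bash
python3 -m creep '[[0,0,0,0,0],[0,0,0,0,0],[0,0,0,0,0],[0,0,0,0,0],[0,0,0,0,0],[0,0,0,0,0],[0,0,0,0,0],[0,0,0,0,0],[0,0,0,0,0],[0,0,0,0,0],[0,0,0,0,0],[0,0,0,0,0]]' >/dev/null
python3 -m creep '[[-0.5,0.5,0,0,0],[-0.9,0.48,0,0,0],[-0.8,0,0.2,0,0],[-0.3,0,0.4,0,0],[0,0,0.4,0,0],[0,0,0.4,0,0],[0,0,0.15,0,0],[0,0,0,0,0]]' >/dev/null
python3 - <<'E'
from h import *
go(-.02,.038,.089)
E
```

```text
at box -0.0656 0.0393 0.09 yaw-box 179.92 F [-0.03 -0.04 -0.26] t 9.75 w 0.004
units [-1.141 -0.03   0.025]
```

```bash
python3 -m creep '[[-0.4,0,0,0,0],[-0.3,0,0,0,0],[-0.25,0,0,0,0],[-0.2,0,0,0,0],[-0.1,0,0,0,0],[0,0,0,0,0]]' >/dev/null
python3 - <<'E'
from h import *
go(-.012,.038,.089)
E
```

```text
at box -0.0143 0.0392 0.0903 yaw-box 179.9 F [-0.16 -0.25 -0.59] t 10.5 w 0.007
units [-0.057 -0.03   0.033]
```

```bash
python3 -m creep '[[0.3,0,0,0,0],[0.8,0,-0.1,0,0],[1,0,-0.5,0,0],[1,0,-0.5,0,0],[0.4,0,-0.4,0,0],[0,0,0,0,0],[0,0,0,0,0],[0,0,0,0,0],[0,0,0,0,0]]' >/dev/null
python3 - <<'E'
from h import *
go(-.012,.038,.089); d=snap('top'); O,X,Y=box(); L=[]
for v in range(160,255):
    for u in range(285,380):
        if d['z_map'][v,u]>0:
            p=px(d,u,v); q=p[:2]-O; L.append((q@X*1e3,q@Y*1e3,p[2]*1e3))
L=np.array(L)
for y in (36,0,-36):
    m=(abs(L[:,1]-y)<13)&(abs(L[:,0]+8)<30)&(L[:,2]>88); print(y,L[m].mean(0).round(1))
cv2.imwrite('pics/top3c.png',cv2.convertScaleAbs(cv2.resize(d['pixels'][150:295,255:430],None,fx=4,fy=4,interpolation=cv2.INTER_CUBIC),alpha=1.8,beta=15))
E
```

```text
at box -0.1548 0.0393 0.1498 yaw-box 179.89 F [ 0.41  0.26 -1.21] t 11.625 w 0.009
units [-3.57  -0.025  1.516]
36 [ 3.  36.3 94.7]
0 [ 3.1  0.7 94.5]
-36 [  3.1 -35.4  94.4]
```

View pics/top3c.png

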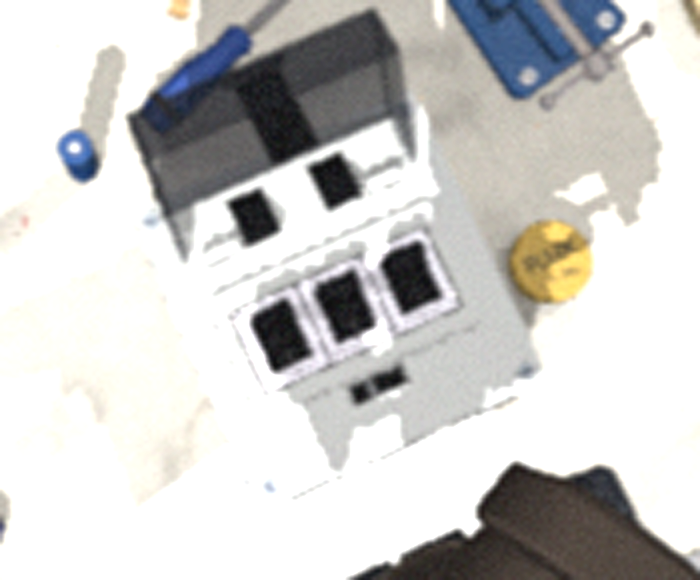

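All three toggles now lean back alike at box x +3 mm. The cover is still open, the cell at (77,155), screwdriver at (200,75) and tin at (551,262) haven't moved, and the arm is clear.

```bash
python3 -c "
from cell import sign_off
print(sign_off())"
```

```text
the job is handed in; nothing more can be done
None
```

The job is handed in, though no verdict came back: the cover was pressed once and stands open, the tripped breaker is back on beside the other two, the bystanders are where they were, and the arm is clear.

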